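Unload the slide scanner

TASK

The scan has finished: swing the scanner's hood door wide open, draw every slide tray out of its bay and lay each flat in a lane of its own in the grey carrier. When the bays are empty, swing the door fully shut again, and leave the other things on the bench undisturbed.

Things in the scene. Friction and masses are not known exactly. Their poses are not given: they have to be found in the camera images.
- scanner: Slide scanner, a fixed white box 140 mm deep, 248 mm wide, 66 mm high; the camera head on its rear part begins 72 mm behind the tray mouths and is 146 mm high. Origin: bench level, middle of the plane of the mouths; x runs into the scanner, y to its left, z up.
- scanner_door (a joint): Angle of the grey hood door, rad: 0 shut, grows as its left end swings out to the robot, stop at 1.75; may start ajar. No latch; friction 0.06 N m keeps it where it is left. The door is a shell in front of the mouths, 62 mm deep (front, top, ends), 248 mm wide, z = 4 to 66 mm, that covers the fins.
- door_handle (a point): The door's grip: an upright round bar, diameter 12 mm, z = 13 to 60 mm, its axis 36 mm in front of the door's face, on one 9 mm stalk at z = 18 mm (free from z = 23 mm up). Point on its axis at z = 46 mm. Door shut: x = -98, y = +61 mm in the scanner's frame, 98 mm in front and 185 mm left of the hinge line.
- door_hinge (a point): Point on the door's upright hinge line, z = 46 mm: x = 0, y = -124 mm in the scanner's frame (right end of the plane of the mouths). The door turns about +z (counterclockwise seen from above) as it opens.
- carrier: Transfer carrier: loose grey plastic tray 168 x 262 mm (x, y), 0.45 kg, floor 4 mm thick, walls and dividers 12 mm high over the bench. Origin: middle of its underside, z up; x points roughly away from the robot. Four lanes along x, centred at y = +96, +32, -32, -96 mm, inside 156 mm long and 60 mm wide.
- bay_1 (a point): Middle of the lower edge of the mouth of the leftmost of four bays in a row, at x = 0, y = +87, z = 8 mm in the scanner's frame; the others are at y = +29, -29 and -87 mm. Each bay is 52 mm wide, 14 mm high and 106 mm deep, closed above; it may be empty.
- tray_1: Slide tray (all alike, 0.06 to 0.13 kg; None if absent): aluminium plate 100 x 48 x 10 mm with a glass slide and an upright grey grip fin before its front edge. Origin: middle of the underside of the plate; x points from fin to rear edge, z up; it reaches from x = -93 to +50 mm. In its bay its x is along the scanner's x and its front edge 0 to 5 mm behind the mouth.
- fin_1 (a point): Grip point of the fin of tray_1, at x = -80, y = 0, z = 34 mm in the tray's frame. The fin is 26 mm long in x, 10 mm thick in y, z = 10 to 44 mm, on a flat tongue 24 mm wide at z = 6 to 10 mm; in the bay it stands free in front of the mouth.
- tray_2: Slide tray (all alike, 0.06 to 0.13 kg; None if absent): aluminium plate 100 x 48 x 10 mm with a glass slide and an upright grey grip fin before its front edge. Origin: middle of the underside of the plate; x points from fin to rear edge, z up; it reaches from x = -93 to +50 mm. In its bay its x is along the scanner's x and its front edge 0 to 5 mm behind the mouth.
- fin_2 (a point): Grip point of the fin of tray_2, at x = -80, y = 0, z = 34 mm in the tray's frame. The fin is 26 mm long in x, 10 mm thick in y, z = 10 to 44 mm, on a flat tongue 24 mm wide at z = 6 to 10 mm; in the bay it stands free in front of the mouth.
- tray_3: Slide tray (all alike, 0.06 to 0.13 kg; None if absent): aluminium plate 100 x 48 x 10 mm with a glass slide and an upright grey grip fin before its front edge. Origin: middle of the underside of the plate; x points from fin to rear edge, z up; it reaches from x = -93 to +50 mm. In its bay its x is along the scanner's x and its front edge 0 to 5 mm behind the mouth.
- fin_3 (a point): Grip point of the fin of tray_3, at x = -80, y = 0, z = 34 mm in the tray's frame. The fin is 26 mm long in x, 10 mm thick in y, z = 10 to 44 mm, on a flat tongue 24 mm wide at z = 6 to 10 mm; in the bay it stands free in front of the mouth.
- tray_4: Slide tray (all alike, 0.06 to 0.13 kg; None if absent): aluminium plate 100 x 48 x 10 mm with a glass slide and an upright grey grip fin before its front edge. Origin: middle of the underside of the plate; x points from fin to rear edge, z up; it reaches from x = -93 to +50 mm. In its bay its x is along the scanner's x and its front edge 0 to 5 mm behind the mouth.
- fin_4 (a point): Grip point of the fin of tray_4, at x = -80, y = 0, z = 34 mm in the tray's frame. The fin is 26 mm long in x, 10 mm thick in y, z = 10 to 44 mm, on a flat tongue 24 mm wide at z = 6 to 10 mm; in the bay it stands free in front of the mouth.
- notebook_left: Bystander, to be left alone: black bound notebook, 209x145x60 mm. Origin: middle of its underside.
- phone: Bystander, to be left alone: dark handset, 148x72x10 mm, lying flat. Origin: middle of its underside.
- blower: Bystander, to be left alone: rubber air blower with a thin upright nozzle, 52 mm across, 128 mm tall. Origin: middle of its underside.
- dropper_bottle: Bystander, to be left alone: dropper bottle with black teat, 38 mm across, 113 mm tall. Origin: middle of its underside.
- objective_spare: Bystander, to be left alone: dark microscope objective, 51 mm across, 52 mm tall. Origin: middle of its underside.
- petri_1: Bystander, to be left alone: petri dish with its lid, 62 mm across, 15 mm high. Origin: middle of its underside.
- tape_roll: Bystander, to be left alone: roll of masking tape lying flat, 66 mm across, 19 mm high. Origin: middle of its underside.
- tweezers: Bystander, to be left alone: steel tweezers lying flat, 126x13x9 mm. Origin: middle of its underside.

How it is judged (in metres and radians):
On the way, in this order (a step that is already met when the one before it is completed fails the run):
1. the hood door stands wide open (more than 0.9 rad) (value of joint scanner_door above 0.9 rad), for 0.2 s.
2. every tray that was in the scanner lies flat in a lane of the carrier (z of tray_1 in the frame of carrier between 0 and 0.008 m and x of tray_1 in the frame of carrier between -0.04 and 0.04 m and y of tray_1 in the frame of carrier between -0.105 and 0.105 m and angle between each of tray_1, tray_2, tray_3, tray_4's own z axis and vertical below 0.08 rad and z of tray_2 in the frame of carrier between 0 and 0.008 m and x of tray_2 in the frame of carrier between -0.04 and 0.04 m and y of tray_2 in the frame of carrier between -0.105 and 0.105 m and z of tray_3 in the frame of carrier between 0 and 0.008 m and x of tray_3 in the frame of carrier between -0.04 and 0.04 m and y of tray_3 in the frame of carrier between -0.105 and 0.105 m and z of tray_4 in the frame of carrier between 0 and 0.008 m and x of tray_4 in the frame of carrier between -0.04 and 0.04 m and y of tray_4 in the frame of carrier between -0.105 and 0.105 m), for 0.2 s.
At the end, for the whole second after the job is handed in: Every tray lies at rest on the floor of the carrier inside a lane (its underside 0 to 8 mm above the carrier's, tilt under 0.08 rad, origin within 40 mm in x and 105 mm in y of the carrier's middle), and the hood door is shut to within 0.05 rad (all of step 2 and linear speed of each of tray_1, tray_2, tray_3, tray_4 below 0.02 m/s and value of joint scanner_door below 0.05 rad); the robot touches nothing.
It fails at once if a bystander is moved by more than 40 mm (distance of any of notebook_left, phone, blower, dropper_bottle, objective_spare, petri_1, tape_roll, tweezers from where it was at the start of the episode above 0.04 m).
Of tray_1, tray_2, tray_3, tray_4 only 3 to 4 are there at a start; the rules pass over those that are not, and their reading is None.
At some moment in a run one of carrier may be knocked a few centimetres aside while the robot is not near it.
Once in a run the grip may slacken for a moment while it holds something.
It also fails if it takes over 210 s, if anything falls off the work surface, if the arm or the gripper's body presses on something with over 40 N, if the wrist force passes 120 N, or if a joint passes its speed limit or range.

ROBOT

A 6-joint arm with a two-finger parallel gripper is mounted at the origin on a cart in front of the work surface, level with it; the furniture and walls round the work are solid. World frame = base frame: x ahead of the robot, y to its left, z up, the work surface at z = 0. Lengths are in m, angles in degrees, forces in N, time in s.
With the tool pointing down it reaches from about 0.25 to 0.725 m from the base axis. Payload 9.7 kg.
Tool frame: the origin (TCP) lies midway between the tips of the shut fingers; the grasp point (between the pads) lies 19 mm behind it (bot.hold_point_z is the distance from the TCP to the grasp point, in m); z points along the fingers, y is the line along which they close (so a half turn about z gives the same grasp; the last joint's range is limited). The gripper opens to 85 mm and grips with 20 to 120 N. Pads are 22 mm wide; open, the fingers measure 114 mm over their backs; the gripper's body (76 mm by 85 mm) begins 54 mm behind the grasp point. The pads swing forward as they close: fully open they stand 13 mm farther back than shut.
Start: joints at [68.87, 4.979, 10.078, 95.1, 0, 90], TCP at [0.198, 0.513, 0.231] pointing down, gripper open.
Joint ranges: [-179.16, 179.16], [-48.56, 103.87], [-65.8, 70.77], [-126.05, 130.52], [-82.76, 87.17], [-180, 180]. Speed limits (degrees/s): [127.2, 127.2, 147.25, 180, 180, 180].

INTERFACE

Orientations are given as [roll, pitch, yaw] about the fixed x, y, z axes, in that order (R = Rz(yaw) Ry(pitch) Rx(roll)).
In Python, from workcell import bot gives the robot as it stands.
- The arm moves only by the tool play_rows, never from a script. Its argument "steps" is a list that holds one entry, the list of rows, each a list of 4 numbers: the shift along the tool's x, y, z in m, then the turn about the tool's z in rad. In form: [[[tx, ty, tz, yaw], ...]]. A call has exactly 5 rows; each row shifts and turns the commanded pose from where the row before left it, along the tool's axes as they then stand; what a row does not reach is not made up. A row lasts 1/12 s, in which the tool goes at most 41.7 mm and 7.16 degrees, less where a joint would pass 70% of its speed; a pose out of reach is approached as far as the arm can. A call is refused whole if a number of a shift passes 0.0417 or a number of a turn 0.125, either way. A call with a gripper value outside its range is refused whole. "gripper" is the finger opening in m, from 0 to 0.0854, set as the call begins (left out, the last holds). The fingers move at their own pace and stop on an object; "squeeze" is the grip in N (left out, the last holds). Time passes only in rows, so rows that do not move let the fingers close, or fill a call up. It gives the time, the measured TCP pose, the force, the opening and the grip force at its end, in the units of the state.
- bot.get_obs(): the state, without advancing time (a new reading comes with each control period).
- bot.camera(name): name is "scene" or "top" or "wrist"; returns a dict with "img" (384x512x3 uint8, blue, green, red), "vfov" (degrees; the focal length in pixels is half the picture's height over the tangent of half this angle, whatever the lens; pixels are square), "cx", "cy" (the principal point, pixels), "xyz" and "attitude" of the camera in the world. Camera axes: x right, y down, z forward; pixel columns grow to the right and rows downward; lengths in m; the calibration is good to about 2 mm. A picture is of the moment at which its call begins. There is no depth.
- bot.job_done(): hands the job in; it is judged then, once.
The state is a dict: "time": time; "q": joint angles; "qd": joint speeds; "joint_efforts": joint torques, N m; "ee_pos": TCP position; "tcp_rot": TCP orientation; "wrist_force": force on the tool from outside, world axes, zero at the start; "torque": the same for the moment, N m; "opening": finger opening in m; "grasp_force": force on a finger pad.
Only numpy, scipy, OpenCV 4.12 (cv2) and the standard library are available. Lean on these libraries where they do the work, as an engineer would, in place of code of your own. Each camera call takes 0.05 s, during which the arm holds its last target. There are 200 camera calls.

## Working session

There is one attempt and no reset: what is moved stays moved. The work goes in short steps, Python scripts to look and compute and a tool call to move; the robot and the scene stay as the last step left them, time stands still between calls to the robot, and variables do not carry over. Pictures are saved under pics/ and viewed, at most 14 in all, crops included, and the job is handed in when it is done.

Besides the shell and the picture viewer there is one more tool, called after "Emit:" by a JSON object that holds its "op" and its "data", one argument or row to a line. play_rows: Moves the arm, as the interface text tells. Its arguments: {"type":"object","properties":{"steps":{"type":"array","items":{"type":"array","items":{"type":"array","items":{"type":"number"}}}},"gripper":{"type":"number"},"squeeze":{"type":"number"}},"required":["steps"]}

```bash
mkdir -p pics; ls; cat > h.py <<'E'
import numpy as np, cv2
from scipy.spatial.transform import Rotation as R
from workcell import bot
def cam(n,f=None):
    c=bot.camera(n)
    if f: cv2.imwrite('pics/'+f,c['img'])
    return c
def rot(a):
    return R.from_euler('xyz',a,degrees=True).as_matrix()
def world(c,u,v,z):
    f=192/np.tan(np.radians(c['vfov']/2))
    d=rot(c['attitude'])@np.array([(u-c['cx'])/f,(v-c['cy'])/f,1.])
    p=np.array(c['xyz']); return p+d*(z-p[2])/d[2]
def pix(c,P):
    f=192/np.tan(np.radians(c['vfov']/2))
    q=rot(c['attitude']).T@(np.array(P)-np.array(c['xyz'])); return q[:2]/q[2]*f+[c['cx'],c['cy']]
E
python3 - <<'E'
from h import *
for n in ['top','scene']:
    c=cam(n,n+'0.png'); print({k:v for k,v in c.items() if k!='img'})
    cv2.imwrite(f'pics/{n}0b.png',cv2.resize(c['img'],(800,600),interpolation=cv2.INTER_CUBIC))
print(bot.get_obs())
E
```

```text
pics
{'vfov': 51.92244324261085, 'cx': 256.21639520392574, 'cy': 184.41611754225306, 'xyz': array([ 0.24703976, -0.02099086,  1.67330632]), 'attitude': array([-168.495005  ,    0.21195681,  -89.92421532])}
{'vfov': 46.49166311047459, 'cx': 253.0736019472554, 'cy': 193.7057184083716, 'xyz': array([-0.93796858,  0.72063898,  1.21562543]), 'attitude': array([-1.24160137e+02, -5.70167846e-02, -1.16548694e+02])}
{'time': 0.1, 'q': array([6.88692390e+01, 5.00935466e+00, 1.00397087e+01, 9.50983316e+01,
       4.99393093e-04, 8.99998961e+01]), 'qd': array([ 0.003874  , -0.08640284,  0.13358753, -0.03449413,  0.01561989,
       -0.00909574]), 'joint_efforts': array([-1.07257889e-03, -5.21559298e+01,  4.65653551e+01,  1.59351836e-02,
        4.11170242e-05,  4.12323146e-06]), 'ee_pos': array([0.19820272, 0.5128413 , 0.23064686]), 'tcp_rot': array([-1.79932022e+02, -4.99515970e-04,  1.58869342e+02]), 'wrist_force': array([-0.01614325,  0.1311812 , -0.85675524]), 'torque': array([0.00820863, 0.0179069 , 0.02882291]), 'grasp_force': 0.0, 'opening': 0.08550103999383205}
```

View pics/top0b.png

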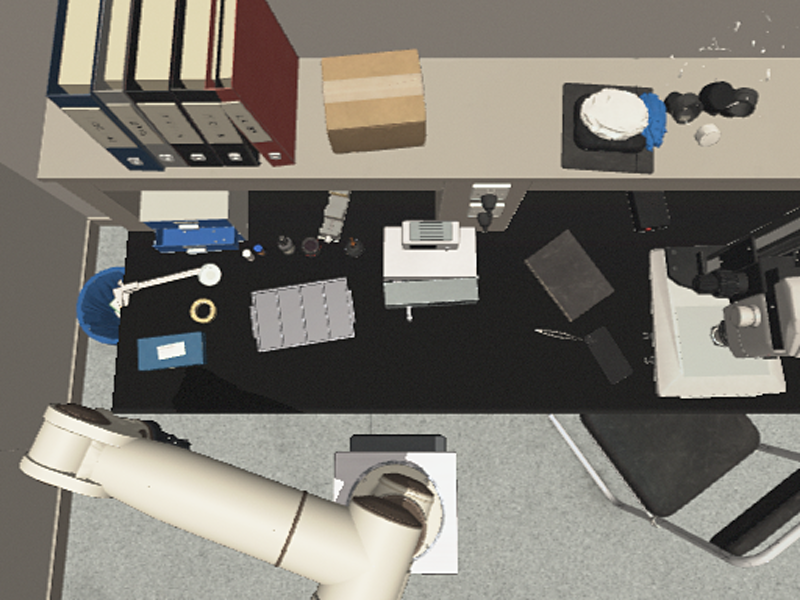

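View pics/scene0b.png

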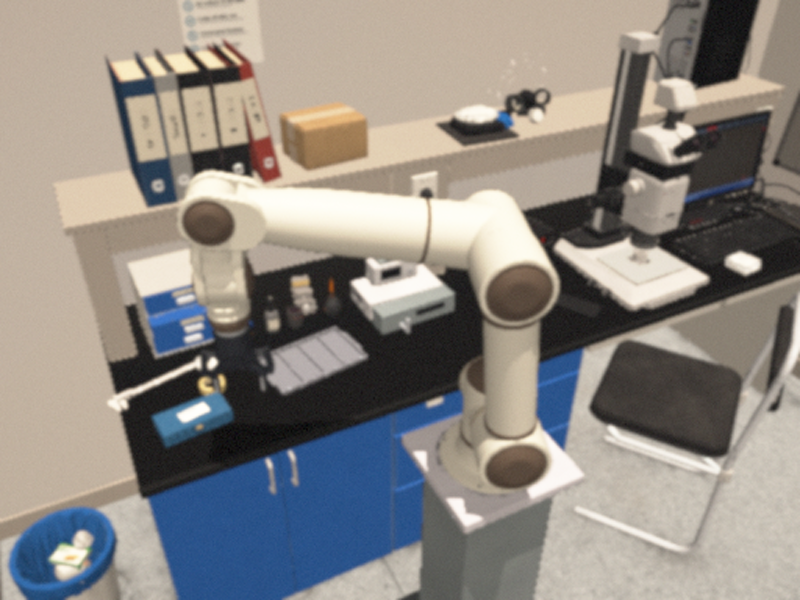

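The top view shows the scanner at about (430,265), its door handle at (409,315), and the carrier at about (302,313), in 800-px scale. I'll enlarge that area.

```bash
python3 - <<'E'
from h import *
c=cam('top','top1.png')
im=c['img'][140:235,155:315]
cv2.imwrite('pics/crop1.png',cv2.resize(im,(800,475),interpolation=cv2.INTER_CUBIC))
E
```

```text
(no output)
```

View pics/crop1.png

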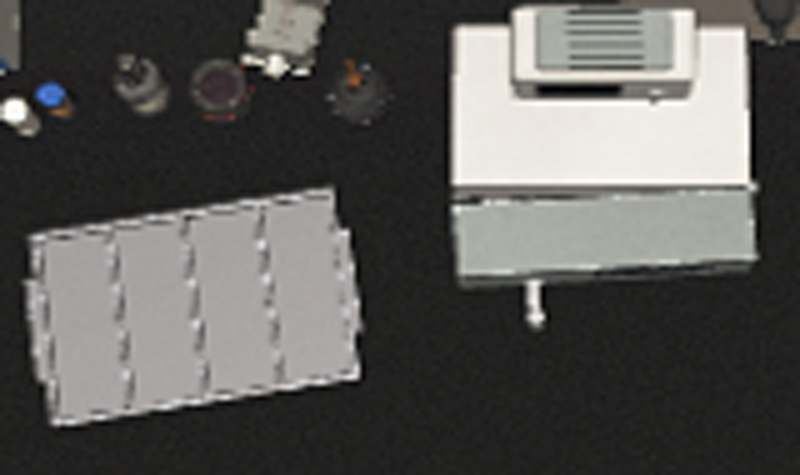

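Scanner top front edge runs from (453,187) to (750,187). The door is slightly ajar. Handle top is at (536,322). Carrier corners are (30,236), (333,188), (360,378) and (55,425).

```bash
python3 - <<'E'
from h import *
c=cam('top')
W=lambda u,v,z: world(c,155+(u-2)/5,140+(v-2)/5,z)
for n,u,v,z in [('scL',453,187,.066),('scR',750,187,.066),('doorFL',458,277,.066),('doorFR',755,262,.066),('hand',536,322,.060),
 ('c1',30,236,.012),('c2',333,188,.012),('c3',360,378,.012),('c4',55,425,.012),('tape',203*5*.64-775,310*.64*5-700,.019),('blower',355,75,.128),('drop',138,70,.113),('obj',220,85,.05)]:
    print(n,W(u,v,z).round(4))
o=bot.get_obs(); w=cam('wrist'); print(w['vfov'],w['cx'],w['cy'],w['xyz'],w['attitude'],o['ee_pos'],o['tcp_rot'])
Rt=rot(o['tcp_rot']); print('cam in tool',Rt.T@(w['xyz']-o['ee_pos'])); print((Rt.T@rot(w['attitude'])).round(3))
E
```

```text
scL [0.6058 0.0314 0.066 ]
scR [ 0.6059 -0.2165  0.066 ]
doorFL [0.5295 0.0268 0.066 ]
doorFR [ 0.5423 -0.2192  0.066 ]
hand [ 0.4928 -0.0378  0.06  ]
c1 [0.5745 0.3965 0.012 ]
c2 [0.6169 0.1368 0.012 ]
c3 [0.4521 0.1108 0.012 ]
c4 [0.4121 0.3674 0.012 ]
tape [0.5244 0.5248 0.019 ]
blower [0.6851 0.1097 0.128 ]
drop [0.6936 0.2893 0.113 ]
obj [0.6984 0.2313 0.05  ]
64.91398646033407 258.3254190304513 197.1747558009296 [0.12304543 0.54157068 0.37328251] [1.61577582e+02 5.34055776e-02 6.88333986e+01] [0.19821375 0.5129113  0.23082895] [-1.79952538e+02 -5.12948002e-04  1.58870634e+02]
cam in tool [ 0.08044693 -0.00048172 -0.14245249]
[[-0.001 -0.949 -0.316]
 [ 1.    -0.001 -0.   ]
 [ 0.    -0.316  0.949]]
```

Emit:
{"op": "play_rows", "data": {
  "steps": [
    [[0,0,0,-0.123],[0,0,0,-0.123],[0,0,0,-0.123],[-0.0174,-0.0324,0,0],[-0.0174,-0.0324,0,0]]
  ],
  "gripper": 0.05,
  "squeeze": 40
}}

```text
time: 0.67
ee_pos: [0.2327, 0.4481, 0.2303]
tcp_rot: [-179.9, -0.0, -179.8]
wrist_force: [0.2, -0.8, 0.8]
opening: 0.0498
grasp_force: 0.0
```

Emit:
{"op": "play_rows", "data": {
  "steps": [
    [[-0.0174,-0.0324,0,0],[-0.0174,-0.0324,0,0],[-0.0174,-0.0324,0,0],[-0.0174,-0.0324,0,0],[-0.0174,-0.0324,0,0]]
  ]
}}

```text
time: 1.08
ee_pos: [0.3204, 0.2846, 0.2313]
tcp_rot: [180.0, 0.0, -180.0]
wrist_force: [0.2, -0.6, -0.1]
opening: 0.0503
grasp_force: 0.0
```

Emit:
{"op": "play_rows", "data": {
  "steps": [
    [[-0.0174,-0.0324,0,0],[-0.0174,-0.0324,0,0],[-0.0174,-0.0324,0,0],[-0.0174,-0.0324,0,0],[-0.0174,-0.0324,0,0]]
  ]
}}

```text
time: 1.5
ee_pos: [0.4075, 0.1225, 0.2314]
tcp_rot: [180.0, 0.0, -180.0]
wrist_force: [-0.0, 0.1, 0.4]
opening: 0.0502
grasp_force: 0.0
```

Emit:
{"op": "play_rows", "data": {
  "steps": [
    [[-0.015,-0.0324,0,0],[-0.015,-0.0324,0,0],[-0.015,-0.0324,0,0],[0,0,0,0],[0,0,0,0]]
  ]
}}

```text
time: 1.92
ee_pos: [0.4524, 0.0255, 0.2309]
tcp_rot: [-180.0, -0.0, 179.8]
wrist_force: [-0.3, -0.3, -0.3]
opening: 0.05
grasp_force: 0.0
```

```bash
cat >> h.py <<'E'
def st(): 
    o=bot.get_obs(); return o['ee_pos'],o['tcp_rot'][2]
def to(x,y,z,yaw=180):
    "shift in tool axes at current yaw from present measured pose"
    o=bot.get_obs(); p=o['ee_pos']; a=o['tcp_rot'][2]
    R0=R.from_euler('xyz',[180,0,a],degrees=True).as_matrix()
    d=R0.T@(np.array([x,y,z])-p); t=-((yaw-a+180)%360-180)
    return 'tool shift mm',(d*1000).round(1),'turn rad',round(np.radians(t),3)
E
python3 - <<'E'
from h import *
w=cam('wrist','w1.png'); o=bot.get_obs(); print(o['time'],o['ee_pos'],o['tcp_rot'],o['q'])
cv2.imwrite('pics/w1b.png',cv2.resize(w['img'],(800,600)))
E
```

```text
1.9667 [0.45208451 0.0265842  0.2310668 ] [ 1.79989186e+02 -4.06150047e-02  1.79900981e+02] [ 3.35698874e+00 -8.20682869e+00 -2.82852971e+00  9.54181883e+01
  1.32423998e-02  3.45600669e+00]
```

View pics/w1b.png

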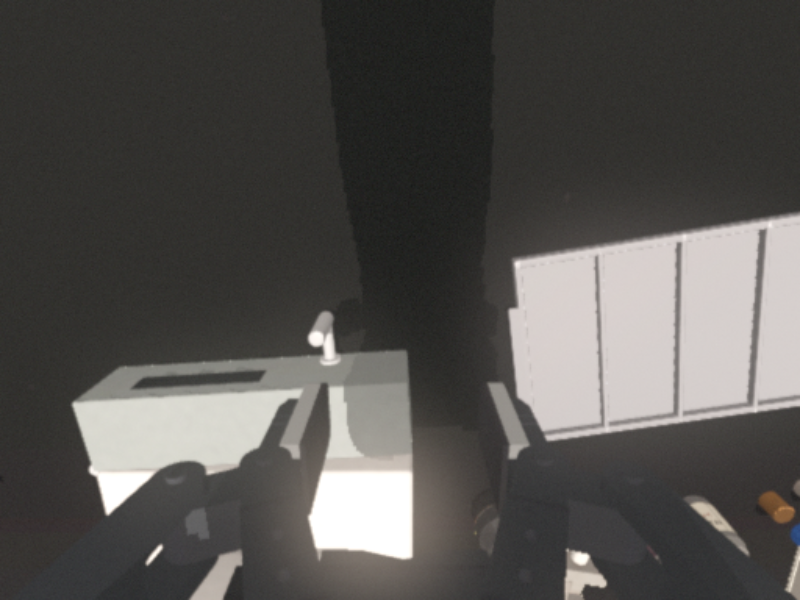

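The wrist view shows the handle top at (317,338). The door top's front edge runs from (80,404) to (408,392), and its rear edge from (92,470) to (413,460).

```bash
python3 - <<'E'
from h import *
w=cam('wrist')
for n,u,v,z in [('hand',317,338,.06),('fR',80,404,.066),('fL',408,392,.066),('rR',92,470,.066),('rL',413,460,.066),('scL',413,557,.066)]:
    print(n,world(w,u*.64,v*.64,z).round(4))
H=np.array([.606,-.2165])
for t in np.linspace(.06,1.6,12):
    c,s=np.cos(t),np.sin(t); print(round(t,2),(H+[-.098*c-.185*s,-.098*s+.185*c]).round(4))
print(to(.494,-.038,.16),to(.494,-.038,.027))
E
```

```text
hand [ 0.4981 -0.0363  0.06  ]
fR [ 0.5477 -0.2129  0.066 ]
fL [0.5383 0.0288 0.066 ]
rR [ 0.6055 -0.2163  0.066 ]
rL [0.5969 0.0327 0.066 ]
scL [0.6923 0.0331 0.066 ]
0.06 [ 0.4971 -0.0377]
0.2 [ 0.4732 -0.0547]
0.34 [ 0.4519 -0.0748]
0.48 [ 0.4336 -0.0977]
0.62 [ 0.4187 -0.1229]
0.76 [ 0.4075 -0.1499]
0.9 [ 0.4002 -0.1783]
1.04 [ 0.3968 -0.2074]
1.18 [ 0.3976 -0.2366]
1.32 [ 0.4025 -0.2655]
1.46 [ 0.4113 -0.2934]
1.6 [ 0.4239 -0.3199]
('tool shift mm', array([-42.1, -65.3,  71.2]), 'turn rad', np.float64(-0.0)) ('tool shift mm', array([-42.1, -65.3, 204.2]), 'turn rad', np.float64(-0.0))
```

Emit:
{"op": "play_rows", "data": {
  "steps": [
    [[-0.0225,-0.032,0,0],[-0.0225,-0.032,0,0],[0,0,0.04,0],[0,0,0.04,0],[0,0,0.04,0]]
  ]
}}

```text
time: 2.43
ee_pos: [0.4976, -0.036, 0.1103]
tcp_rot: [180.0, 0.1, -179.9]
wrist_force: [0.9, -0.1, -0.5]
opening: 0.0502
grasp_force: 0.0
```

Emit:
{"op": "play_rows", "data": {
  "steps": [
    [[0,0,0.028,0],[0,0,0.028,0],[0,0,0.026,0],[0,0,0,0],[0,0,0,0]]
  ]
}}

```text
time: 2.85
ee_pos: [0.4962, -0.0357, 0.029]
tcp_rot: [180.0, -0.1, -179.9]
wrist_force: [-0.1, -0.4, 0.7]
opening: 0.0499
grasp_force: 0.0
```

Emit:
{"op": "play_rows", "data": {
  "steps": [
    [[0,0,0,0],[0,0,0,0],[0,0,0,0],[0,0,0,0],[0,0,0,0]]
  ],
  "gripper": 0
}}

```text
time: 3.27
ee_pos: [0.4988, -0.0373, 0.0312]
tcp_rot: [-179.9, 0.2, -180.0]
wrist_force: [1.5, -2.1, 7.1]
opening: 0.0106
grasp_force: 39.3
```

Emit:
{"op": "play_rows", "data": {
  "steps": [
    [[0.0239,-0.017,0,0],[0.0213,-0.0201,0,0],[0.0183,-0.0229,0,0],[0.0149,-0.0252,0,0],[0.0112,-0.027,0,0]]
  ]
}}

```text
time: 3.68
ee_pos: [0.4068, -0.1495, 0.0309]
tcp_rot: [180.0, 0.1, -179.9]
wrist_force: [-1.3, 1.5, 3.8]
opening: 0.0108
grasp_force: 40.4
```

Emit:
{"op": "play_rows", "data": {
  "steps": [
    [[0.0073,-0.0284,0,0],[0.0034,-0.0291,0,0],[-0.0008,-0.0292,0,0],[0,0,0,0],[0,0,0,0]]
  ]
}}

```text
time: 4.1
ee_pos: [0.3975, -0.2378, 0.0306]
tcp_rot: [-179.9, 0.0, 179.8]
wrist_force: [-5.8, -0.9, 9.0]
opening: 0.0107
grasp_force: 41.3
```

Emit:
{"op": "play_rows", "data": {
  "steps": [
    [[-0.0049,-0.0289,0,0],[-0.0088,-0.0279,0,0],[-0.0126,-0.0265,0,0],[0,0,0,0],[0,0,0,0]]
  ]
}}

```text
time: 4.52
ee_pos: [0.4243, -0.3214, 0.0305]
tcp_rot: [-179.9, 0.0, 179.9]
wrist_force: [-5.2, -2.9, 8.8]
opening: 0.0106
grasp_force: 41.4
```

Emit:
{"op": "play_rows", "data": {
  "steps": [
    [[0,0,0,0],[0,0,0,0],[0,0,-0.03,0],[0,0,-0.04,0],[0,0,-0.04,0]]
  ],
  "gripper": 0.045
}}

```text
time: 4.93
ee_pos: [0.4233, -0.3181, 0.1398]
tcp_rot: [179.9, -0.1, -180.0]
wrist_force: [1.2, -0.9, -0.3]
opening: 0.0448
grasp_force: 0.0
```

Emit:
{"op": "play_rows", "data": {
  "steps": [
    [[0,0,-0.04,0],[0,0.03,-0.025,0],[0,0.04,0,0],[0,0.04,0,0],[0,0,0,0]]
  ]
}}

```text
time: 5.35
ee_pos: [0.424, -0.2042, 0.2055]
tcp_rot: [179.9, 0.1, -179.8]
wrist_force: [0.5, -0.2, 0.3]
opening: 0.0453
grasp_force: 0.0
```

```bash
python3 - <<'E'
from h import *
w=cam('wrist','w2.png'); o=bot.get_obs(); print(o['time'],o['ee_pos'],o['tcp_rot'])
cv2.imwrite('pics/w2b.png',cv2.resize(w['img'],(800,600)))
E
```

```text
5.4 [ 0.42416834 -0.20632767  0.20515509] [ 1.79999733e+02  8.40812421e-02 -1.79748778e+02]
```

View pics/w2b.png

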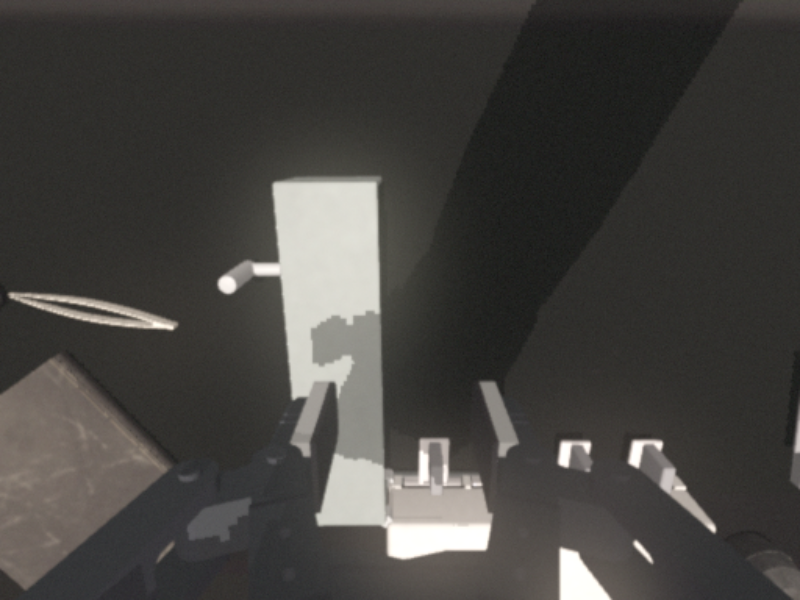

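The door is wide open. Fins are visible at (434,450), (575,455) and (647,455). The finger hides bay 3, so I'll shift to see all the bays.

Emit:
{"op": "play_rows", "data": {
  "steps": [
    [[0.016,0.04,0,0],[0.016,0.04,0,0],[0.016,0.035,0,0],[0,0,0,0],[0,0,0,0]]
  ],
  "gripper": 0.085
}}

```text
time: 5.82
ee_pos: [0.3769, -0.096, 0.2047]
tcp_rot: [-180.0, 0.1, -179.8]
wrist_force: [-0.0, -0.6, -0.6]
opening: 0.0852
grasp_force: 0.0
```

```bash
python3 - <<'E'
from h import *
w=cam('wrist','w3.png'); o=bot.get_obs(); print(o['time'],o['ee_pos'],o['tcp_rot'])
cv2.imwrite('pics/w3b.png',cv2.resize(w['img'][160:384,120:400],None,fx=2.8,fy=2.6))
for y in (-.1795,-.1215,-.0635,-.0055): print(pix(w,[.578,y,.052]).round(1),((pix(w,[.578,y,.052])-[120,160])*[2.8,2.6]).round())
E
```

```text
5.8667 [ 0.37727345 -0.09681316  0.20450513] [-1.79973625e+02  6.19037492e-02 -1.79912309e+02]
[190.4 339.2] [197. 466.]
[237.8 339.3] [330. 466.]
[285.2 339.4] [463. 466.]
[332.6 339.5] [595. 467.]
```

View pics/w3b.png

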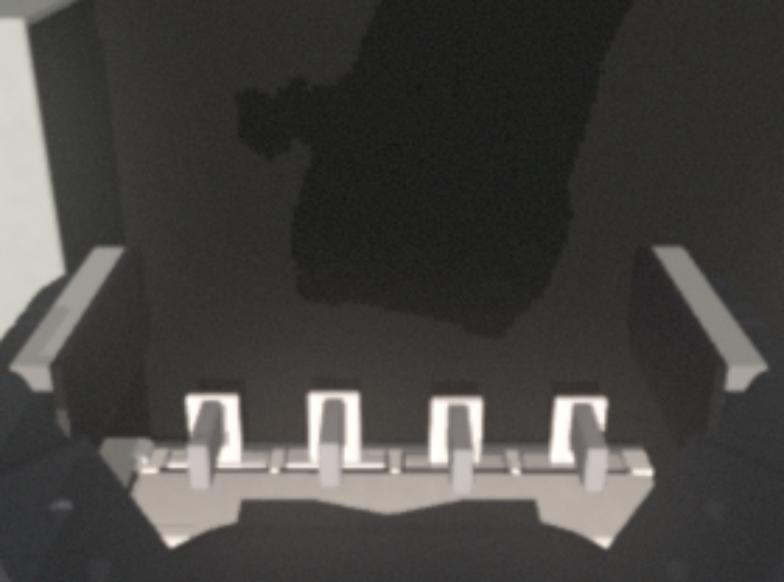

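All four bays hold trays. The fin tops sit at crop pixels (200,465), (330,463), (461,466) and (593,468), within 1–2 mm of the predicted positions. I'm starting with bay 1.

Emit:
{"op": "play_rows", "data": {
  "steps": [
    [[-0.0333,0.0151,0.008,0],[-0.0333,0.0151,0.008,0],[-0.0333,0.0151,0.008,0],[-0.0333,0.0151,0.008,0],[-0.0333,0.0151,0.008,0]]
  ],
  "gripper": 0.035,
  "squeeze": 100
}}

```text
time: 6.28
ee_pos: [0.5457, -0.0219, 0.163]
tcp_rot: [-180.0, -0.0, 179.9]
wrist_force: [0.0, -0.9, 0.7]
opening: 0.0351
grasp_force: 0.0
```

Emit:
{"op": "play_rows", "data": {
  "steps": [
    [[-0.0335,0.015,0,0],[0,0,0.04,0],[0,0,0.04,0],[0,0,0,0],[0,0,0,0]]
  ]
}}

```text
time: 6.7
ee_pos: [0.5757, -0.0075, 0.082]
tcp_rot: [-180.0, -0.3, 179.9]
wrist_force: [-0.3, -0.9, 0.9]
opening: 0.0351
grasp_force: 0.0
```

```bash
cat >> h.py <<'E'
def carrier(c=None):
    "centre, yaw(deg) from top view"
    c=c or cam('top'); a,b,x0,x1=165,236,140,242
    g=cv2.cvtColor(c['img'],cv2.COLOR_BGR2GRAY)[a:b,x0:x1]
    g=cv2.resize(g,None,fx=8,fy=8,interpolation=cv2.INTER_CUBIC)
    m=cv2.morphologyEx((g>85).astype(np.uint8),cv2.MORPH_OPEN,np.ones((9,9)))
    k=max(cv2.findContours(m,cv2.RETR_EXTERNAL,cv2.CHAIN_APPROX_NONE)[0],key=cv2.contourArea)
    p=cv2.convexHull(k)[:,0].astype(float); p=(p+.5)/8-.5+[x0,a]
    W=np.array([world(c,u,v,.012)[:2] for u,v in p],np.float32)
    (ctr,sz,ang)=cv2.minAreaRect((W*1000).astype(np.float32))
    ang=(ang+45)%90-45
    return np.array(ctr)/1000,np.array(sz),ang
def lane(k,ctr,ang,ox=0.0,x=-.0585):
    y={1:.096,2:.032,3:-.032,4:-.096}[k]; t=np.radians(ang)
    return ctr+np.array([[np.cos(t),-np.sin(t)],[np.sin(t),np.cos(t)]])@[x+ox,y]
E
python3 - <<'E'
from h import *
print(carrier(), bot.get_obs()['ee_pos'], to(.577,-.0065,.025))
w=cam('wrist','w4.png')
cv2.imwrite('pics/w4b.png',w['img'])
E
```

```text
(array([0.51463367, 0.25427112]), array([172.00508118, 282.65258789]), 9.218680381774902) [ 0.57707039 -0.00737078  0.08480858] ('tool shift mm', array([ 0.1,  0.9, 59.8]), 'turn rad', np.float64(-0.001))
```

View pics/w4b.png

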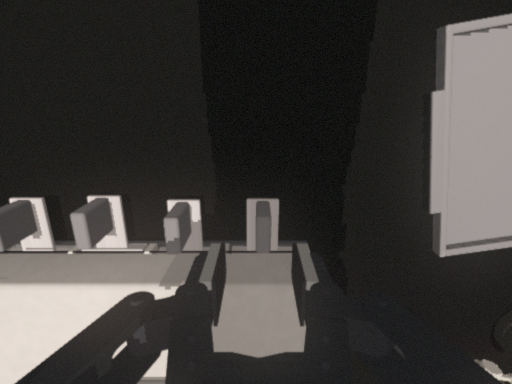

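The fin at (263,235) lies centred between the fingers. I'll descend, grip, and pull it out.

Emit:
{"op": "play_rows", "data": {
  "steps": [
    [[0,0.001,0.03,0],[0,0,0.03,0],[0,0,0,0],[0,0,0,0],[0,0,0,0]]
  ]
}}

```text
time: 7.22
ee_pos: [0.5785, -0.0055, 0.0276]
tcp_rot: [-180.0, 0.2, 180.0]
wrist_force: [0.5, -0.3, 0.6]
opening: 0.0351
grasp_force: 0.0
```

Emit:
{"op": "play_rows", "data": {
  "steps": [
    [[0,0,0,0],[0,0,0,0],[0,0,0,0],[0,0,0,0],[0,0,0,0]]
  ],
  "gripper": 0
}}

```text
time: 7.63
ee_pos: [0.5782, -0.0053, 0.0267]
tcp_rot: [-180.0, 0.2, -180.0]
wrist_force: [-2.1, -0.5, 7.8]
opening: 0.0081
grasp_force: 97.7
```

Emit:
{"op": "play_rows", "data": {
  "steps": [
    [[0.01,0,0,0],[0.02,0,0,0],[0.02,0,0,0],[0.02,0,0,0],[0.02,0,0,0]]
  ]
}}

```text
time: 8.05
ee_pos: [0.4877, -0.0053, 0.026]
tcp_rot: [-180.0, 0.2, -180.0]
wrist_force: [1.1, -0.9, 2.9]
opening: 0.0083
grasp_force: 97.6
```

Emit:
{"op": "play_rows", "data": {
  "steps": [
    [[0.02,0,0,0],[0.015,0,0,0],[0,0,-0.03,0],[0,0,-0.03,0],[0,0,0,0]]
  ]
}}

```text
time: 8.47
ee_pos: [0.4543, -0.0053, 0.0905]
tcp_rot: [-180.0, 0.5, -180.0]
wrist_force: [0.9, -0.8, 0.3]
opening: 0.008
grasp_force: 97.6
```

```bash
python3 - <<'E'
from h import *
r=carrier(); print(r)
for k in (1,2,3,4): p=lane(k,r[0],r[2]); print(k,p.round(4),to(*p,.13,180+r[2]))
w=cam('wrist'); cv2.imwrite('pics/w5.png',w['img'])
E
```

```text
(array([0.51464386, 0.25427402]), array([172.11853027, 282.66442871]), 9.239217758178711)
1 [0.4415 0.3396] ('tool shift mm', array([ 12.4, 344.9, -41.9]), 'turn rad', np.float64(-0.161))
2 [0.4518 0.2765] ('tool shift mm', array([  2.1, 281.7, -41.9]), 'turn rad', np.float64(-0.161))
3 [0.462  0.2133] ('tool shift mm', array([ -8.1, 218.5, -41.9]), 'turn rad', np.float64(-0.161))
4 [0.4723 0.1501] ('tool shift mm', array([-18.4, 155.4, -41.9]), 'turn rad', np.float64(-0.161))
```

View pics/w5.png

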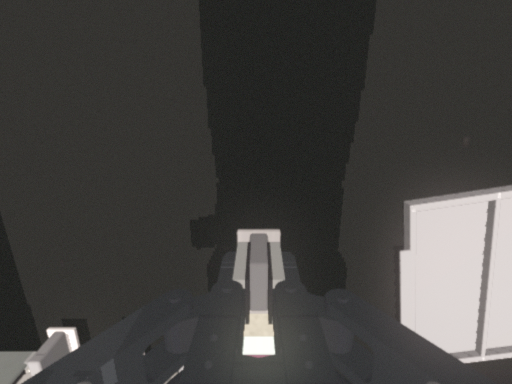

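The tray hangs level from the fin, visible at (258,270). I'm moving to lane 1.

Emit:
{"op": "play_rows", "data": {
  "steps": [
    [[0.0014,0.0383,-0.005,0],[0.0014,0.0383,-0.005,0],[0.0014,0.0383,-0.005,0],[0.0014,0.0383,-0.005,0],[0.0014,0.0383,-0.005,0]]
  ]
}}

```text
time: 8.98
ee_pos: [0.4442, 0.1878, 0.1086]
tcp_rot: [-180.0, -0.1, 180.0]
wrist_force: [0.5, -1.0, -1.8]
opening: 0.0082
grasp_force: 97.9
```

Emit:
{"op": "play_rows", "data": {
  "steps": [
    [[0.0014,0.0383,0,0],[0.0014,0.0383,0,0],[0.0014,0.0383,0,0],[0.0014,0.0383,0,-0.08],[0,0,0,-0.081]]
  ]
}}

```text
time: 9.4
ee_pos: [0.4382, 0.3447, 0.1074]
tcp_rot: [179.9, -0.1, -170.3]
wrist_force: [0.0, -1.3, -1.8]
opening: 0.0085
grasp_force: 98.1
```

Emit:
{"op": "play_rows", "data": {
  "steps": [
    [[0,0,0.03,0],[0,0,0.025,0],[0,0,0,0],[0,0,0,0],[0,0,0,0]]
  ]
}}

```text
time: 9.82
ee_pos: [0.4396, 0.3395, 0.0551]
tcp_rot: [180.0, 0.0, -170.8]
wrist_force: [0.6, 0.3, -0.7]
opening: 0.0081
grasp_force: 98.1
```

```bash
python3 - <<'E'
from h import *
o=bot.get_obs(); print(o['ee_pos'],o['tcp_rot'],o['opening'])
print(to(.4415,.3396,.0225,189.2))
w=cam('wrist'); cv2.imwrite('pics/w6.png',w['img'])
E
```

```text
[0.43956945 0.33946381 0.05514155] [ 1.79989789e+02  1.42848089e-02 -1.70780631e+02] 0.00809869343713174
('tool shift mm', array([-1.9, -0.2, 32.6]), 'turn rad', np.float64(0.0))
```

View pics/w6.png

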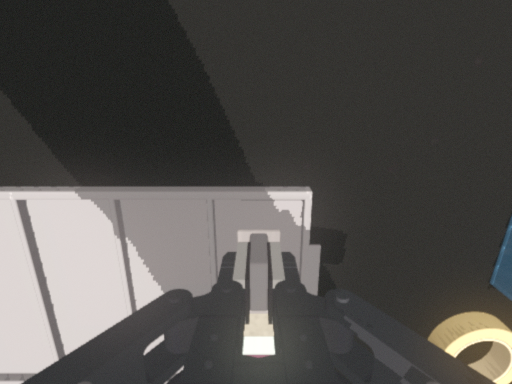

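```bash
python3 - <<'E'
from h import *
w=cam('wrist'); o=bot.get_obs(); Rt=R.from_euler('xyz',[180,0,o['tcp_rot'][2]],degrees=True).as_matrix()
for n,u,v,z in [('wall in',258,198,.012),('tongue',258,231,.0465),('divL',211,205,.012),('wallR',306,205,.012),('tongL',238,232,.0465),('tongR',280,232,.0465)]:
    print(n,(Rt.T@(world(w,u,v,z)-o['ee_pos'])*1000).round(1))
E
```

```text
wall in [18.3 -1.1 44. ]
tongue [10.8 -1.1  9.5]
divL [ 13.5 -31.9  44. ]
wallR [13.5 30.4 44. ]
tongL [ 10.2 -12.1   9.5]
tongR [10.2 11.1  9.5]
```

Emit:
{"op": "play_rows", "data": {
  "steps": [
    [[0,0.0005,0.015,0],[0,0,0.01,0],[0,0,0.006,0],[0,0,0,0],[0,0,0,0]]
  ]
}}

```text
time: 10.33
ee_pos: [0.4394, 0.3399, 0.0236]
tcp_rot: [180.0, 0.0, -170.8]
wrist_force: [-0.1, 0.7, -0.2]
opening: 0.0083
grasp_force: 98.2
```

Emit:
{"op": "play_rows", "data": {
  "steps": [
    [[0,0,0,0],[0,0,0,0],[0,0,-0.03,0],[0,0,-0.04,0],[0,0,-0.04,0]]
  ],
  "gripper": 0.035
}}

```text
time: 10.75
ee_pos: [0.4386, 0.3394, 0.134]
tcp_rot: [-179.9, -0.1, -170.8]
wrist_force: [0.6, 0.0, 0.2]
opening: 0.0348
grasp_force: 0.0
```

```bash
python3 - <<'E'
from h import *
print(to(.578,-.063,.145,180))
w=cam('wrist'); cv2.imwrite('pics/w7.png',w['img'])
E
```

```text
('tool shift mm', array([ -73. , -419.5,  -11. ]), 'turn rad', np.float64(0.161))
```

View pics/w7.png

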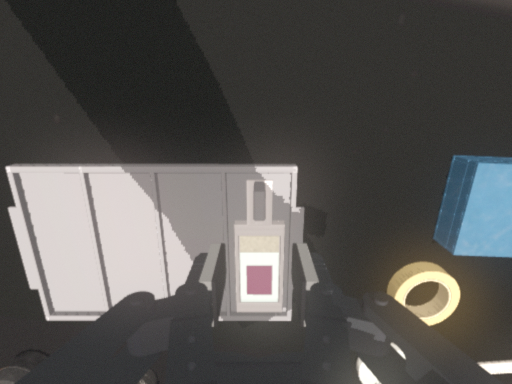

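Tray 1 lies flat in the right-most lane of the view. Next is bay 2.

Emit:
{"op": "play_rows", "data": {
  "steps": [
    [[0,0,0,0.08],[0,0,0,0.081],[-0.0127,-0.0366,0,0],[-0.0127,-0.0366,0,0],[-0.0127,-0.0366,0,0]]
  ]
}}

```text
time: 11.22
ee_pos: [0.4775, 0.2293, 0.1335]
tcp_rot: [180.0, 0.0, -179.9]
wrist_force: [0.7, 0.0, -0.4]
opening: 0.0351
grasp_force: 0.0
```

Emit:
{"op": "play_rows", "data": {
  "steps": [
    [[-0.0127,-0.0366,0,0],[-0.0127,-0.0366,0,0],[-0.0127,-0.0366,0,0],[-0.0127,-0.0366,0,0],[-0.0127,-0.0366,0,0]]
  ]
}}

```text
time: 11.63
ee_pos: [0.5414, 0.0453, 0.1337]
tcp_rot: [180.0, 0.1, -180.0]
wrist_force: [0.1, 0.2, -0.7]
opening: 0.0348
grasp_force: 0.0
```

Emit:
{"op": "play_rows", "data": {
  "steps": [
    [[-0.0127,-0.0366,0,0],[-0.0127,-0.0366,0,0],[-0.0127,-0.0366,0,0],[0,0,0.03,0],[0,0,0.025,0]]
  ]
}}

```text
time: 12.05
ee_pos: [0.5804, -0.0652, 0.0784]
tcp_rot: [-180.0, 0.2, 179.8]
wrist_force: [0.1, 0.6, -1.2]
opening: 0.0349
grasp_force: 0.0
```

Emit:
{"op": "play_rows", "data": {
  "steps": [
    [[0,0,0,0],[0,0,0,0],[0,0,0,0],[0,0,0,0],[0,0,0,0]]
  ]
}}

```text
time: 12.47
ee_pos: [0.5799, -0.0623, 0.0802]
tcp_rot: [-180.0, 0.2, -179.9]
wrist_force: [0.0, -0.2, 0.2]
opening: 0.0355
grasp_force: 0.0
```

```bash
python3 - <<'E'
from h import *
o=bot.get_obs(); print(o['time'],o['ee_pos'],o['tcp_rot'])
for y in (-.0645,-.1215,-.179): print(to(.578,y,.0265,180))
E
```

```text
12.4667 [ 0.57990974 -0.06227308  0.08018506] [-1.79982668e+02  1.53070824e-01 -1.79943830e+02]
('tool shift mm', array([ 1.9, -2.2, 53.7]), 'turn rad', np.float64(0.001))
('tool shift mm', array([  2. , -59.2,  53.7]), 'turn rad', np.float64(0.001))
('tool shift mm', array([   2. , -116.7,   53.7]), 'turn rad', np.float64(0.001))
```

Emit:
{"op": "play_rows", "data": {
  "steps": [
    [[0,-0.001,0.03,0],[0,0,0.0235,0],[0,0,0,0],[0,0,0,0],[0,0,0,0]]
  ]
}}

```text
time: 12.88
ee_pos: [0.5799, -0.0635, 0.0267]
tcp_rot: [-180.0, 0.1, -180.0]
wrist_force: [0.2, -0.9, 0.2]
opening: 0.035
grasp_force: 0.0
```

Emit:
{"op": "play_rows", "data": {
  "steps": [
    [[0,0,0,0],[0,0,0,0],[0,0,0,0],[0,0,0,0],[0,0,0,0]]
  ],
  "gripper": 0
}}

```text
time: 13.3
ee_pos: [0.58, -0.0637, 0.0267]
tcp_rot: [-180.0, 0.2, -180.0]
wrist_force: [-1.2, 1.6, 6.1]
opening: 0.0085
grasp_force: 97.7
```

Emit:
{"op": "play_rows", "data": {
  "steps": [
    [[0.01,0,0,0],[0.02,0,0,0],[0.02,0,0,0],[0.02,0,0,0],[0.02,0,0,0]]
  ]
}}

```text
time: 13.72
ee_pos: [0.4894, -0.0638, 0.0261]
tcp_rot: [-180.0, 0.2, -180.0]
wrist_force: [1.1, -0.1, 1.3]
opening: 0.0085
grasp_force: 97.6
```

Emit:
{"op": "play_rows", "data": {
  "steps": [
    [[0.02,0,0,0],[0.015,0,0,0],[0,0,-0.04,0],[0,0,-0.04,0],[0,0,0,0]]
  ]
}}

```text
time: 14.13
ee_pos: [0.4567, -0.0641, 0.1126]
tcp_rot: [-179.9, 0.6, -180.0]
wrist_force: [1.6, -0.1, -0.2]
opening: 0.0085
grasp_force: 97.6
```

```bash
python3 - <<'E'
from h import *
r=carrier(); print(r); o=bot.get_obs(); print(o['time'],o['ee_pos'],o['tcp_rot'])
for k in (2,): p=lane(k,r[0],r[2]); print(k,p.round(4),to(*p,.11,180+r[2]))
E
```

```text
(array([0.51460126, 0.25426709]), array([172.03224182, 282.66442871]), 9.239215850830078)
14.1833 [ 0.45626506 -0.06403424  0.10967579] [-179.93474417    0.45084742 -179.99554178]
2 [0.4517 0.2765] ('tool shift mm', array([ 4.500e+00,  3.405e+02, -3.000e-01]), 'turn rad', np.float64(-0.161))
```

Emit:
{"op": "play_rows", "data": {
  "steps": [
    [[0.0006,0.0378,0,0],[0.0006,0.0378,0,0],[0.0006,0.0378,0,0],[0.0006,0.0378,0,0],[0.0006,0.0378,0,0]]
  ]
}}

```text
time: 14.6
ee_pos: [0.4506, 0.127, 0.1047]
tcp_rot: [180.0, 0.0, 180.0]
wrist_force: [1.7, -0.1, -0.7]
opening: 0.0076
grasp_force: 97.8
```

Emit:
{"op": "play_rows", "data": {
  "steps": [
    [[0.0006,0.0378,0,0],[0.0006,0.0378,0,0],[0.0006,0.0378,0,0],[0.0006,0.0378,0,-0.08],[0,0,0,-0.081]]
  ]
}}

```text
time: 15.02
ee_pos: [0.4479, 0.2818, 0.1041]
tcp_rot: [179.9, 0.0, -170.3]
wrist_force: [-0.7, -1.7, -0.5]
opening: 0.0084
grasp_force: 97.9
```

Emit:
{"op": "play_rows", "data": {
  "steps": [
    [[0,0,0.03,0],[0,0,0.025,0],[0,0,0,0],[0,0,0,0],[0,0,0,0]]
  ]
}}

```text
time: 15.43
ee_pos: [0.449, 0.2766, 0.051]
tcp_rot: [180.0, 0.0, -170.8]
wrist_force: [0.4, 0.3, -0.2]
opening: 0.0082
grasp_force: 98.0
```

```bash
python3 - <<'E'
from h import *
o=bot.get_obs(); print(o['ee_pos'],o['tcp_rot'],o['opening'])
print(to(.451,.2765,.0235,189.2))
w=cam('wrist'); cv2.imwrite('pics/w8.png',cv2.resize(w['img'][170:330,150:370],None,fx=3,fy=3))
E
```

```text
[0.44899168 0.27662869 0.0510374 ] [ 1.79979631e+02  4.83395193e-02 -1.70781852e+02] 0.00823179509935939
('tool shift mm', array([-2. , -0.4, 27.5]), 'turn rad', np.float64(0.0))
```

View pics/w8.png

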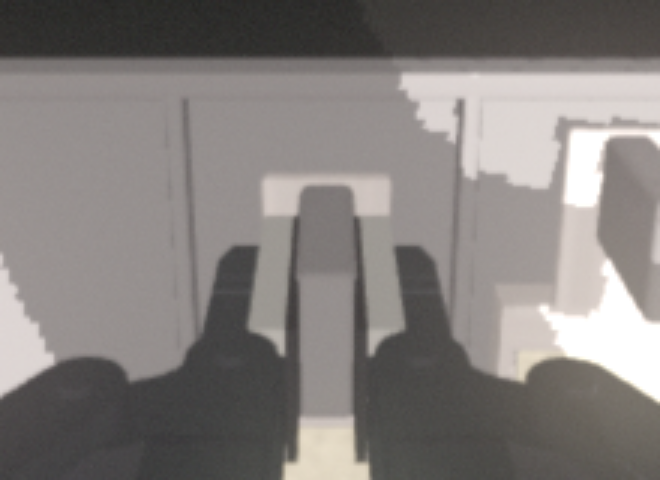

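The tongue front is at full-frame row 229. The wall's foot is at row 203. The dividers are at columns 186 and 460 of the crop.

```bash
python3 - <<'E'
from h import *
w=cam('wrist'); o=bot.get_obs(); Rt=R.from_euler('xyz',[180,0,o['tcp_rot'][2]],degrees=True).as_matrix()
zt=o['ee_pos'][2]-.0185+.01
for n,u,v,z in [('wall foot',259,203,.004),('walltop',259,194.7,.012),('tongue',259,228.7,zt),('divL',150+186/3,204,.004),('divR',150+460/3,204,.004),('tongL',237.5,229,zt),('tongR',280,229,zt)]:
    print(n,(Rt.T@(world(w,u,v,z)-o['ee_pos'])*1000).round(1))
E
```

```text
wall foot [13.5 -0.4 47.6]
walltop [21.9 -0.4 39.6]
tongue [12.6 -0.5  8.5]
divL [ 12.8 -31.8  47.6]
divR [12.8 29.3 47.6]
tongL [ 12.4 -12.2   8.5]
tongR [12.4 11.   8.5]
```

Emit:
{"op": "play_rows", "data": {
  "steps": [
    [[-0.0022,-0.0005,0.012,0],[0,0,0.01,0],[0,0,0.0055,0],[0,0,0,0],[0,0,0,0]]
  ]
}}

```text
time: 15.95
ee_pos: [0.4508, 0.2763, 0.0221]
tcp_rot: [180.0, -0.0, -170.8]
wrist_force: [-0.5, -0.4, 2.9]
opening: 0.0081
grasp_force: 99.5
```

Emit:
{"op": "play_rows", "data": {
  "steps": [
    [[0,0,0,0],[0,0,0,0],[0,0,-0.03,0],[0,0,-0.04,0],[0,0,-0.04,0]]
  ],
  "gripper": 0.035
}}

```text
time: 16.37
ee_pos: [0.45, 0.2758, 0.1323]
tcp_rot: [-179.9, -0.2, -170.8]
wrist_force: [1.6, -0.2, 1.3]
opening: 0.0347
grasp_force: 0.0
```

Emit:
{"op": "play_rows", "data": {
  "steps": [
    [[0,0,0,0.08],[0,0,0,0.081],[0,0,0,0],[0,0,0,0],[0,0,0,0]]
  ]
}}

```text
time: 16.78
ee_pos: [0.4506, 0.2762, 0.1315]
tcp_rot: [-180.0, -0.1, -179.8]
wrist_force: [0.3, 0.3, 0.2]
opening: 0.0349
grasp_force: 0.0
```

```bash
python3 - <<'E'
from h import *
print(carrier(),to(.579,-.1215,.08,180))
E
```

```text
(array([0.5126701, 0.2993688]), array([291.86453247, 378.59030151]), 0.060459770262241364) ('tool shift mm', array([-127.5, -398. ,   51.6]), 'turn rad', np.float64(0.002))
```

Emit:
{"op": "play_rows", "data": {
  "steps": [
    [[-0.0116,-0.0362,0,0],[-0.0116,-0.0362,0,0],[-0.0116,-0.0362,0,0],[-0.0116,-0.0362,0,0],[-0.0116,-0.0362,0,0]]
  ]
}}

```text
time: 17.25
ee_pos: [0.5089, 0.0937, 0.1319]
tcp_rot: [-180.0, -0.0, -179.9]
wrist_force: [1.1, -0.4, 1.0]
opening: 0.0352
grasp_force: 0.0
```

Emit:
{"op": "play_rows", "data": {
  "steps": [
    [[-0.0116,-0.0362,0,0],[-0.0116,-0.0362,0,0],[-0.0116,-0.0362,0,0],[-0.0116,-0.0362,0,0],[-0.0116,-0.0362,0,0]]
  ]
}}

```text
time: 17.67
ee_pos: [0.567, -0.0875, 0.1319]
tcp_rot: [180.0, -0.0, -179.9]
wrist_force: [0.8, 0.2, 0.4]
opening: 0.0352
grasp_force: 0.0
```

Emit:
{"op": "play_rows", "data": {
  "steps": [
    [[-0.0116,-0.0362,0,0],[0,0,0.03,0],[0,0,0.022,0],[0,0,0,0],[0,0,0,0]]
  ]
}}

```text
time: 18.08
ee_pos: [0.5774, -0.1216, 0.0791]
tcp_rot: [180.0, -0.2, -179.9]
wrist_force: [0.3, -0.2, 0.4]
opening: 0.0352
grasp_force: 0.0
```

```bash
python3 - <<'E'
from h import *
print(bot.get_obs()['ee_pos'],carrier(),to(.579,-.1215,.0265,180))
E
```

```text
[ 0.57744859 -0.12162673  0.07908947] (array([0.5146507 , 0.25427055]), array([171.89782715, 282.62225342]), 9.166248321533203) ('tool shift mm', array([-0.6,  0. , 54.2]), 'turn rad', np.float64(0.001))
```

Emit:
{"op": "play_rows", "data": {
  "steps": [
    [[-0.001,0,0.03,0],[0,0,0.0225,0],[0,0,0,0],[0,0,0,0],[0,0,0,0]]
  ]
}}

```text
time: 18.55
ee_pos: [0.5806, -0.1217, 0.0303]
tcp_rot: [-180.0, 0.2, -179.9]
wrist_force: [-0.8, -1.0, 1.1]
opening: 0.0352
grasp_force: 0.0
```

Emit:
{"op": "play_rows", "data": {
  "steps": [
    [[0,0,0,0],[0,0,0,0],[0,0,0,0],[0,0,0,0],[0,0,0,0]]
  ],
  "gripper": 0
}}

```text
time: 18.97
ee_pos: [0.5805, -0.1219, 0.0299]
tcp_rot: [-180.0, 0.2, -180.0]
wrist_force: [-0.6, 1.4, 5.9]
opening: 0.0079
grasp_force: 97.8
```

Emit:
{"op": "play_rows", "data": {
  "steps": [
    [[0.01,0,0,0],[0.02,0,0,0],[0.02,0,0,0],[0.02,0,0,0],[0.02,0,0,0]]
  ]
}}

```text
time: 19.38
ee_pos: [0.4898, -0.122, 0.0292]
tcp_rot: [-180.0, 0.2, -180.0]
wrist_force: [1.6, -0.4, 1.0]
opening: 0.0079
grasp_force: 97.7
```

Emit:
{"op": "play_rows", "data": {
  "steps": [
    [[0.02,0,0,0],[0.015,0,0,0],[0,0,-0.04,0],[0,0,-0.04,0],[0,0,0,0]]
  ]
}}

```text
time: 19.8
ee_pos: [0.457, -0.1226, 0.1156]
tcp_rot: [-179.8, 0.6, -180.0]
wrist_force: [1.9, -0.7, -0.3]
opening: 0.0075
grasp_force: 97.9
```

```bash
python3 - <<'E'
from h import *
r=carrier(); print(r); o=bot.get_obs(); print(o['time'],o['ee_pos'],o['tcp_rot'])
for k in (3,): p=lane(k,r[0],r[2]); print(k,p.round(4),to(*p,.11,180+r[2]))
E
```

```text
(array([0.51465295, 0.25427011]), array([171.91645813, 282.61508179]), 9.15401554107666)
19.85 [ 0.45661709 -0.12244879  0.11270223] [-179.88142413    0.43552773 -179.99521754]
3 [0.462  0.2134] ('tool shift mm', array([ -5.4, 335.8,   2.7]), 'turn rad', np.float64(-0.16))
```

Emit:
{"op": "play_rows", "data": {
  "steps": [
    [[-0.0008,0.0373,0,0],[-0.0008,0.0373,0,0],[-0.0008,0.0373,0,0],[-0.0008,0.0373,0,0],[-0.0008,0.0373,0,0]]
  ]
}}

```text
time: 20.27
ee_pos: [0.4581, 0.0663, 0.1077]
tcp_rot: [180.0, 0.0, 180.0]
wrist_force: [0.7, -0.5, -1.2]
opening: 0.0083
grasp_force: 98.0
```

Emit:
{"op": "play_rows", "data": {
  "steps": [
    [[-0.0008,0.0373,0,0],[-0.0008,0.0373,0,0],[-0.0008,0.0373,0,0],[-0.0008,0.0373,0,-0.08],[0,0,0,-0.081]]
  ]
}}

```text
time: 20.68
ee_pos: [0.4612, 0.2191, 0.1072]
tcp_rot: [179.9, 0.0, -170.3]
wrist_force: [0.3, 0.6, -1.8]
opening: 0.0077
grasp_force: 98.2
```

Emit:
{"op": "play_rows", "data": {
  "steps": [
    [[0,0,0.03,0],[0,0,0.025,0],[0,0,0,0],[0,0,0,0],[0,0,0,0]]
  ]
}}

```text
time: 21.1
ee_pos: [0.462, 0.2139, 0.054]
tcp_rot: [180.0, 0.0, -170.8]
wrist_force: [-0.0, -0.2, -0.6]
opening: 0.0079
grasp_force: 98.2
```

```bash
python3 - <<'E'
from h import *
o=bot.get_obs(); print(o['time'],o['ee_pos'],o['tcp_rot'],o['opening'])
print(to(.4615,.2134,.0265,189.2))
w=cam('wrist'); cv2.imwrite('pics/w9.png',cv2.resize(w['img'][170:330,150:370],None,fx=3,fy=3))
E
```

```text
21.1 [0.4620465  0.21392324 0.05400374] [ 1.79989793e+02  4.83656375e-02 -1.70779336e+02] 0.007927086383877955
('tool shift mm', array([ 0.6, -0.4, 27.5]), 'turn rad', np.float64(0.0))
```

View pics/w9.png

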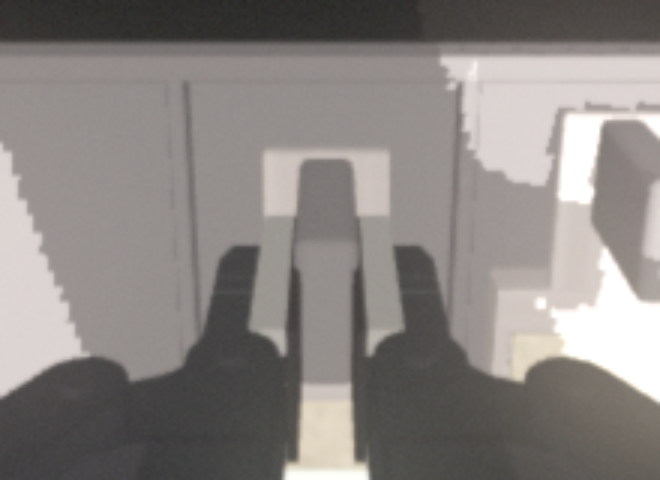

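The tongue front is at row 220 and the wall's inner edge at row 197. The dividers are the same as before.

```bash
python3 - <<'E'
from h import *
w=cam('wrist'); o=bot.get_obs(); Rt=R.from_euler('xyz',[180,0,o['tcp_rot'][2]],degrees=True).as_matrix()
zt=o['ee_pos'][2]-.022+.01
for n,u,v,z in [('wall',259,197,.012),('tongue',259,220,zt),('divL',150+186/3,200,.012),('divR',150+460/3,200,.012),('tongL',237.5,220,zt),('tongR',280,220,zt)]:
    print(n,(Rt.T@(world(w,u,v,z)-o['ee_pos'])*1000).round(1))
E
```

```text
wall [19.4 -0.4 42.6]
tongue [16.2 -0.5 12. ]
divL [ 17.4 -30.8  42.6]
divR [17.3 28.3 42.6]
tongL [ 16.2 -12.4  12. ]
tongR [16.2 11.1 12. ]
```

Emit:
{"op": "play_rows", "data": {
  "steps": [
    [[-0.0033,-0.0006,0.012,0],[0,0,0.01,0],[0,0,0.005,0],[0,0,0,0],[0,0,0,0]]
  ]
}}

```text
time: 21.62
ee_pos: [0.4652, 0.2138, 0.0259]
tcp_rot: [-180.0, 0.0, -170.8]
wrist_force: [-1.0, -1.1, 6.2]
opening: 0.0079
grasp_force: 99.1
```

Emit:
{"op": "play_rows", "data": {
  "steps": [
    [[0,0,0,0],[0,0,0,0],[0,0,-0.03,0],[0,0,-0.04,0],[0,0,-0.04,0]]
  ],
  "gripper": 0.03
}}

```text
time: 22.03
ee_pos: [0.464, 0.2134, 0.1358]
tcp_rot: [-180.0, -0.2, -170.8]
wrist_force: [1.0, 0.6, 0.1]
opening: 0.03
grasp_force: 0.0
```

Emit:
{"op": "play_rows", "data": {
  "steps": [
    [[0,0,0,0.08],[0,0,0,0.081],[0,0,0,0],[0,0,0,0],[0,0,0,0]]
  ]
}}

```text
time: 22.45
ee_pos: [0.4647, 0.2137, 0.135]
tcp_rot: [-180.0, -0.1, -179.8]
wrist_force: [-0.9, 0.3, -0.2]
opening: 0.03
grasp_force: 0.0
```

```bash
python3 - <<'E'
from h import *
print(to(.579,-.179,.08,180))
E
```

```text
('tool shift mm', array([-113.2, -393. ,   55. ]), 'turn rad', np.float64(0.003))
```

Emit:
{"op": "play_rows", "data": {
  "steps": [
    [[-0.0103,-0.0357,0,0],[-0.0103,-0.0357,0,0],[-0.0103,-0.0357,0,0],[-0.0103,-0.0357,0,0],[-0.0103,-0.0357,0,0]]
  ]
}}

```text
time: 22.87
ee_pos: [0.5164, 0.0337, 0.1353]
tcp_rot: [-180.0, -0.0, -179.8]
wrist_force: [1.8, 0.5, -0.3]
opening: 0.03
grasp_force: 0.0
```

Emit:
{"op": "play_rows", "data": {
  "steps": [
    [[-0.0103,-0.0357,0,0],[-0.0103,-0.0357,0,0],[-0.0103,-0.0357,0,0],[-0.0103,-0.0357,0,0],[-0.0103,-0.0357,0,0]]
  ]
}}

```text
time: 23.28
ee_pos: [0.568, -0.145, 0.1352]
tcp_rot: [180.0, -0.0, -179.9]
wrist_force: [-0.4, 0.3, 0.4]
opening: 0.0307
grasp_force: 0.0
```

Emit:
{"op": "play_rows", "data": {
  "steps": [
    [[-0.0103,-0.0357,0,0],[0,0,0.03,0],[0,0,0.025,0],[0,0,0,0],[0,0,0,0]]
  ]
}}

```text
time: 23.7
ee_pos: [0.5772, -0.1785, 0.0793]
tcp_rot: [179.9, -0.2, -179.9]
wrist_force: [0.5, 0.5, 0.8]
opening: 0.0301
grasp_force: 0.0
```

```bash
python3 - <<'E'
from h import *
print(bot.get_obs()['ee_pos'],carrier(),to(.579,-.179,.0265,180))
E
```

```text
[ 0.57716857 -0.17852974  0.07927948] (array([0.51449512, 0.25421939]), array([172.09213257, 282.60235596]), 9.235029220581055) ('tool shift mm', array([-0.9, -0.4, 54.6]), 'turn rad', np.float64(0.001))
```

Emit:
{"op": "play_rows", "data": {
  "steps": [
    [[0,-0.0005,0.03,0],[0,0,0.0245,0],[0,0,0,0],[0,0,0,0],[0,0,0,0]]
  ]
}}

```text
time: 24.17
ee_pos: [0.5795, -0.1794, 0.0289]
tcp_rot: [-179.9, 0.2, -179.9]
wrist_force: [-0.1, 0.5, 0.3]
opening: 0.0299
grasp_force: 0.0
```

Emit:
{"op": "play_rows", "data": {
  "steps": [
    [[0,0,0,0],[0,0,0,0],[0,0,0,0],[0,0,0,0],[0,0,0,0]]
  ],
  "gripper": 0
}}

```text
time: 24.58
ee_pos: [0.5795, -0.1795, 0.0287]
tcp_rot: [-180.0, 0.2, -180.0]
wrist_force: [-1.4, 0.5, 6.9]
opening: 0.0077
grasp_force: 97.8
```

Emit:
{"op": "play_rows", "data": {
  "steps": [
    [[0.01,0,0,0],[0.02,0,0,0],[0.02,0,0,0],[0.02,0,0,0],[0.02,0,0,0]]
  ]
}}

```text
time: 25.0
ee_pos: [0.4889, -0.1797, 0.028]
tcp_rot: [-179.9, 0.2, -180.0]
wrist_force: [1.8, -0.4, 2.2]
opening: 0.0082
grasp_force: 97.7
```

Emit:
{"op": "play_rows", "data": {
  "steps": [
    [[0.02,0,0,0],[0.015,0,0,0],[0,0,-0.04,0],[0,0,-0.04,0],[0,0,0,0]]
  ]
}}

```text
time: 25.42
ee_pos: [0.4559, -0.1805, 0.1145]
tcp_rot: [-179.8, 0.6, 180.0]
wrist_force: [1.2, -0.8, 0.4]
opening: 0.0076
grasp_force: 98.0
```

```bash
python3 - <<'E'
from h import *
r=carrier(); print(r); o=bot.get_obs(); print(o['time'],o['ee_pos'],o['tcp_rot'])
for k in (4,): p=lane(k,r[0],r[2]); print(k,p.round(4),to(*p,.11,180+r[2]))
E
```

```text
(array([0.51453296, 0.25425574]), array([172.17845154, 282.66192627]), 9.235029220581055)
25.4667 [ 0.45560492 -0.18032942  0.11150582] [-179.82089598    0.45242839 -179.99291149]
4 [0.4722 0.1501] ('tool shift mm', array([-16.6, 330.4,   1.5]), 'turn rad', np.float64(-0.161))
```

Emit:
{"op": "play_rows", "data": {
  "steps": [
    [[-0.002,0.0367,0,0],[-0.002,0.0367,0,0],[-0.002,0.0367,0,0],[-0.002,0.0367,0,0],[-0.002,0.0367,0,0]]
  ]
}}

```text
time: 25.88
ee_pos: [0.4631, 0.0057, 0.1062]
tcp_rot: [-180.0, 0.0, 180.0]
wrist_force: [1.2, -0.6, -1.2]
opening: 0.0082
grasp_force: 98.1
```

Emit:
{"op": "play_rows", "data": {
  "steps": [
    [[-0.002,0.0367,0,0],[-0.002,0.0367,0,0],[-0.002,0.0367,0,0],[-0.002,0.0367,0,-0.08],[0,0,0,-0.081]]
  ]
}}

```text
time: 26.3
ee_pos: [0.4712, 0.1561, 0.106]
tcp_rot: [179.9, 0.0, -170.3]
wrist_force: [0.2, -0.2, -1.9]
opening: 0.0081
grasp_force: 98.3
```

Emit:
{"op": "play_rows", "data": {
  "steps": [
    [[0,0,0.03,0],[0,0,0.025,0],[0,0,0,0],[0,0,0,0],[0,0,0,0]]
  ]
}}

```text
time: 26.72
ee_pos: [0.4718, 0.151, 0.0526]
tcp_rot: [180.0, 0.1, -170.8]
wrist_force: [0.6, 1.1, -0.5]
opening: 0.008
grasp_force: 98.3
```

```bash
python3 - <<'E'
from h import *
o=bot.get_obs(); print(o['time'],o['ee_pos'],o['tcp_rot'],o['opening'])
print(to(.4722,.1501,.0255,189.2))
w=cam('wrist'); cv2.imwrite('pics/w10.png',cv2.resize(w['img'][170:330,150:370],None,fx=3,fy=3))
E
```

```text
26.7167 [0.47179689 0.15095648 0.05255588] [ 1.79991179e+02  5.94949533e-02 -1.70778286e+02] 0.007957905941692853
('tool shift mm', array([-0.3, -0.9, 27.1]), 'turn rad', np.float64(0.0))
```

View pics/w10.png

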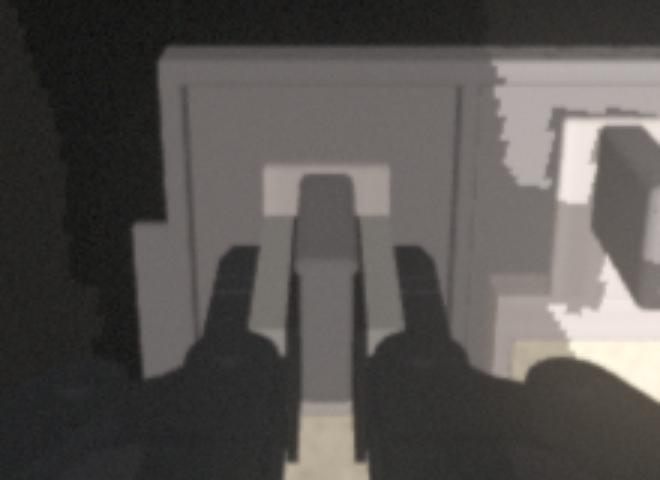

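The tongue front is at row 225 and the wall at row 198, a gap of about 5 mm. I'll nudge it 1.5 mm and lower.

Emit:
{"op": "play_rows", "data": {
  "steps": [
    [[-0.0015,-0.0006,0.012,0],[0,0,0.01,0],[0,0,0.005,0],[0,0,0,0],[0,0,0,0]]
  ]
}}

```text
time: 27.18
ee_pos: [0.4728, 0.1504, 0.0242]
tcp_rot: [-180.0, -0.0, -170.8]
wrist_force: [-2.0, -0.5, 4.6]
opening: 0.0081
grasp_force: 99.7
```

Emit:
{"op": "play_rows", "data": {
  "steps": [
    [[0,0,0,0],[0,0,0,0],[0,0,-0.03,0],[0,0,-0.04,0],[0,0,-0.04,0]]
  ],
  "gripper": 0.045,
  "squeeze": 40
}}

```text
time: 27.6
ee_pos: [0.472, 0.1503, 0.1345]
tcp_rot: [-180.0, -0.1, -170.8]
wrist_force: [1.1, -0.1, 0.4]
opening: 0.0452
grasp_force: 0.0
```

Emit:
{"op": "play_rows", "data": {
  "steps": [
    [[0,0,0,0.08],[0,0,0,0.081],[0.005,-0.03,-0.01,0],[0.005,-0.04,-0.02,0],[0.005,-0.04,0,0]]
  ]
}}

```text
time: 28.02
ee_pos: [0.4589, 0.0432, 0.1653]
tcp_rot: [180.0, 0.2, -179.8]
wrist_force: [0.2, -0.3, 1.2]
opening: 0.045
grasp_force: 0.0
```

```bash
python3 - <<'E'
from h import *
print(carrier(),bot.get_obs()['ee_pos'],to(.4243,-.3205,.16,180))
E
```

```text
(array([0.50794284, 0.22365723]), array([284.97164917, 350.35726929]), 0.5041292905807495) [0.45788377 0.03718875 0.16439863] ('tool shift mm', array([  33. , -357.7,    4.4]), 'turn rad', np.float64(-0.002))
```

Emit:
{"op": "play_rows", "data": {
  "steps": [
    [[0.0033,-0.0358,0,0],[0.0033,-0.0358,0,0],[0.0033,-0.0358,0,0],[0.0033,-0.0358,0,0],[0.0033,-0.0358,0,0]]
  ]
}}

```text
time: 28.48
ee_pos: [0.4414, -0.1371, 0.1626]
tcp_rot: [-180.0, 0.0, -180.0]
wrist_force: [0.8, 1.1, 0.5]
opening: 0.0446
grasp_force: 0.0
```

Emit:
{"op": "play_rows", "data": {
  "steps": [
    [[0.0033,-0.0358,0,0],[0.0033,-0.0358,0,0],[0.0033,-0.0358,0,0],[0.0033,-0.0358,0,0],[0.0033,-0.0358,0,0]]
  ]
}}

```text
time: 28.9
ee_pos: [0.4248, -0.3164, 0.1625]
tcp_rot: [180.0, 0.0, 180.0]
wrist_force: [0.7, -0.2, 0.5]
opening: 0.0449
grasp_force: 0.0
```

Emit:
{"op": "play_rows", "data": {
  "steps": [
    [[0,0,0.035,0],[0,0,0.03,0],[0,0,0,0],[0,0,0,0],[0,0,0,0]]
  ]
}}

```text
time: 29.32
ee_pos: [0.4259, -0.3145, 0.0993]
tcp_rot: [-180.0, 0.1, -180.0]
wrist_force: [-0.4, 0.6, 0.2]
opening: 0.0448
grasp_force: 0.0
```

```bash
python3 - <<'E'
from h import *
print(carrier(),bot.get_obs()['ee_pos'],to(.4243,-.3212,.03,180))
c=cam('top'); w=cam('wrist')
a=cv2.resize(c['img'][165:236,140:242],(400,278),interpolation=cv2.INTER_CUBIC)
b=cv2.resize(w['img'],(400,300)); b=np.vstack([a,b]); cv2.imwrite('pics/f.png',b)
for n,P in [('handle top',[.4243,-.3212,.06])]: print((pix(w,P)*400/512+[0,278]).round(),)
E
```

```text
(array([0.51444696, 0.25424371]), array([172.41589355, 282.45339966]), 9.109054565429688) [ 0.42623745 -0.31465707  0.09993977] ('tool shift mm', array([ 1.9, -6.5, 69.9]), 'turn rad', np.float64(0.001))
[195. 452.]
```

View pics/f.png

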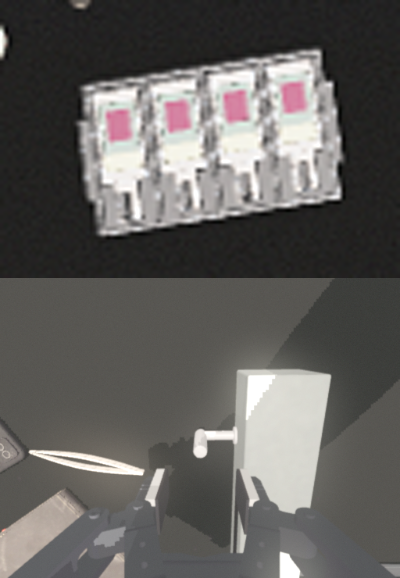

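All four trays lie in their lanes. The handle top is at (200,452) against a predicted (195,452). I'll narrow the opening so the finger clears the door face, then grip and swing shut.

Emit:
{"op": "play_rows", "data": {
  "steps": [
    [[0.002,-0.004,0,0],[0,0,0,0],[0,0,0.025,0],[0,0,0.025,0],[0,0,0.02,0]]
  ],
  "gripper": 0.026
}}

```text
time: 29.88
ee_pos: [0.4233, -0.3185, 0.0269]
tcp_rot: [-180.0, 0.0, -180.0]
wrist_force: [-0.0, 0.2, 0.1]
opening: 0.0258
grasp_force: 0.0
```

Emit:
{"op": "play_rows", "data": {
  "steps": [
    [[0,0,0,0],[0,0,0,0],[0,0,0,0],[0,0,0,0],[0,0,0,0]]
  ],
  "gripper": 0
}}

```text
time: 30.3
ee_pos: [0.4217, -0.3171, 0.0256]
tcp_rot: [179.8, -0.3, -180.0]
wrist_force: [1.3, -0.1, -26.6]
opening: 0.0106
grasp_force: 40.1
```

```bash
python3 - <<'E'
from h import *
o=bot.get_obs(); p=o['ee_pos']; print(p)
H=np.array([.606,-.2165]); d=p[:2]-H; t0=np.arctan2(d[1],d[0])-np.arctan2(.185,-.098); t0=t0%(2*np.pi); print('theta',t0,np.hypot(*d))
def q(t): c,s=np.cos(t),np.sin(t); return H+np.array([-.098*c-.185*s,-.098*s+.185*c])
T=np.linspace(t0,-.01,13); P=np.array([q(t) for t in T]); D=np.diff(P,axis=0); D[:,0]*=-1; print(D.round(4).tolist())
E
```

```text
[ 0.42168249 -0.31714851  0.02559188]
theta 1.583462362493817 0.21000730415385155
[[0.0117, 0.0252], [0.0082, 0.0265], [0.0046, 0.0274], [0.001, 0.0278], [-0.0027, 0.0276], [-0.0063, 0.027], [-0.0099, 0.026], [-0.0132, 0.0244], [-0.0163, 0.0225], [-0.0192, 0.0201], [-0.0217, 0.0174], [-0.0238, 0.0144]]
```

Emit:
{"op": "play_rows", "data": {
  "steps": [
    [[0,0,-0.004,0],[0,0,0,0],[0.0117,0.0252,0,0],[0.0082,0.0265,0,0],[0.0046,0.0274,0,0]]
  ]
}}

```text
time: 30.72
ee_pos: [0.3964, -0.2378, 0.0296]
tcp_rot: [179.8, -0.3, 179.9]
wrist_force: [1.9, 1.0, -26.6]
opening: 0.0108
grasp_force: 38.9
```

Emit:
{"op": "play_rows", "data": {
  "steps": [
    [[0.001,0.0278,0,0],[-0.0027,0.0276,0,0],[-0.0063,0.027,0,0],[0,0,0,0],[0,0,0,0]]
  ]
}}

```text
time: 31.13
ee_pos: [0.4047, -0.1551, 0.0306]
tcp_rot: [179.9, -0.3, -179.9]
wrist_force: [-6.1, 1.8, -20.0]
opening: 0.0106
grasp_force: 39.8
```

Emit:
{"op": "play_rows", "data": {
  "steps": [
    [[-0.0099,0.026,0,0],[-0.0132,0.0244,0,0],[-0.0163,0.0225,0,0],[0,0,0,0],[0,0,0,0]]
  ]
}}

```text
time: 31.55
ee_pos: [0.4454, -0.0826, 0.0313]
tcp_rot: [179.9, -0.2, -179.8]
wrist_force: [-5.2, 5.3, -14.6]
opening: 0.0106
grasp_force: 40.0
```

```bash
python3 - <<'E'
from h import *
H=np.array([.606,-.2165])
def q(t): c,s=np.cos(t),np.sin(t); return H+np.array([-.098*c-.185*s,-.098*s+.185*c])
p=bot.get_obs()['ee_pos']; print(p); d=p[:2]-H; t0=(np.arctan2(d[1],d[0])-np.arctan2(.185,-.098))%6.283; print(t0)
P=np.array([q(t) for t in np.linspace(t0,-.01,5)]); D=np.diff(P,axis=0); D[:,0]*=-1; print(D.round(4).tolist())
E
```

```text
[ 0.44538865 -0.08264411  0.03134549]
0.3888623651729759
[[-0.0141, 0.0153], [-0.0156, 0.0139], [-0.0169, 0.0122], [-0.018, 0.0105]]
```

Emit:
{"op": "play_rows", "data": {
  "steps": [
    [[-0.0141,0.0153,0,0],[-0.0156,0.0139,0,0],[-0.0169,0.0122,0,0],[-0.018,0.0105,0,0],[0,0,0,0]]
  ]
}}

```text
time: 31.97
ee_pos: [0.5116, -0.0314, 0.0318]
tcp_rot: [-180.0, -0.1, -179.9]
wrist_force: [-0.2, 2.6, -15.9]
opening: 0.0106
grasp_force: 39.9
```

Emit:
{"op": "play_rows", "data": {
  "steps": [
    [[-0.002,0.001,0,0],[0,0,0,0],[0,0,0,0],[0,0,0,0],[0,0,0,0]]
  ]
}}

```text
time: 32.38
ee_pos: [0.5121, -0.0312, 0.0318]
tcp_rot: [179.9, -0.1, -180.0]
wrist_force: [-3.5, 4.5, -14.3]
opening: 0.0106
grasp_force: 40.1
```

Emit:
{"op": "play_rows", "data": {
  "steps": [
    [[-0.004,0,0,0],[0,0,0,0],[0,0,0,0],[0,0,0,0],[0,0,0,0]]
  ]
}}

```text
time: 32.8
ee_pos: [0.5123, -0.0312, 0.0316]
tcp_rot: [179.9, -0.5, -180.0]
wrist_force: [-23.5, 4.2, -0.8]
opening: 0.0104
grasp_force: 41.7
```

The door is hard on its stop: a 4 mm push raised the force by 20 N with no motion. I'll relax, release, and retreat.

Emit:
{"op": "play_rows", "data": {
  "steps": [
    [[0.004,0,0,0],[0,0,0,0],[0,0,0,0],[0,0,0,0],[0,0,0,0]]
  ],
  "gripper": 0.035
}}

```text
time: 33.22
ee_pos: [0.5137, -0.0315, 0.0328]
tcp_rot: [-180.0, 0.1, 180.0]
wrist_force: [-0.1, 0.7, -0.7]
opening: 0.0348
grasp_force: 0.0
```

Emit:
{"op": "play_rows", "data": {
  "steps": [
    [[0,0,-0.03,0],[0,0,-0.04,0],[0,0,-0.04,0],[0.03,0,-0.02,0],[0.03,0,0,0]]
  ]
}}

```text
time: 33.63
ee_pos: [0.4549, -0.0314, 0.1669]
tcp_rot: [-180.0, 0.4, -180.0]
wrist_force: [-0.1, -0.6, 0.1]
opening: 0.0349
grasp_force: 0.0
```

Emit:
{"op": "play_rows", "data": {
  "steps": [
    [[0.03,0,0,0],[0.03,0,0,0],[0,0,0,0],[0,0,0,0],[0,0,0,0]]
  ]
}}

```text
time: 34.05
ee_pos: [0.3935, -0.0313, 0.1623]
tcp_rot: [-180.0, 0.1, -180.0]
wrist_force: [0.4, 1.1, -0.7]
opening: 0.0352
grasp_force: 0.0
```

```bash
python3 - <<'E'
from h import *
print(carrier())
w=cam('wrist'); g=cv2.cvtColor(w['img'],cv2.COLOR_BGR2GRAY)
# door front-face row profile: first bright row from the top at columns along the door
for y in (-.20,-.16,-.12,-.08,0,.02):
    u,v=pix(w,[.544,y,.066]); col=g[:,int(round(u))].astype(int)
    s=[r for r in range(5,384) if col[r]>90]; 
    print(y,(u.round(),v.round(1)),s[0] if s else None, (world(w,u,s[0],.004)[:2].round(4) if s else None))
E
```

```text
(array([0.51436621, 0.2542265 ]), array([172.58522034, 282.64080811]), 9.19837474822998)
-0.2 (np.float64(89.0), np.float64(342.1)) 5 [ 0.2378 -0.1784]
-0.16 (np.float64(129.0), np.float64(342.1)) 5 [ 0.2378 -0.1436]
-0.12 (np.float64(170.0), np.float64(342.1)) 5 [ 0.2378 -0.1087]
-0.08 (np.float64(210.0), np.float64(342.1)) 5 [ 0.2378 -0.0738]
0 (np.float64(291.0), np.float64(342.1)) 5 [ 0.2379 -0.004 ]
0.02 (np.float64(311.0), np.float64(342.1)) 5 [0.2379 0.0135]
```

```bash
python3 -c "
from workcell import bot
print(bot.job_done())"
```

```text
the job is handed in; nothing more can be done
None
```

I opened the door, laid all four trays flat in their own lanes and pushed the door back against its stop; I have handed the job in, but no verdict came back. The shut door was checked only by force and handle position, because my image check of it failed.

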